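Load a flanged drill bush into the dowelling jig and close its keeper

TASK

Slide the slimmer of the two upright flanged steel bushes into the open front of the slotted metal plate on the dowelling jig, so that it stands upright with its flange under the plate, and push it gently on by feel until it has pressed the pin of the edge stop under the plate fully in. Then swing the keeper bar fully closed across the mouth of the slot and let go. Do not force the bush against the jig, and leave the thicker bush where it stands.

Things in the scene. Friction and masses are not known exactly. Their poses are not given: they have to be found in the camera images.
- bush: the slim steel drill bush, loose, 100 to 170 g, standing upright on its flange: a flange 36 mm in diameter and 6 mm thick at the bottom, and on it a plain barrel 20 mm in diameter; 70 mm high in all. Origin at the centre of the underside of the flange, z up along the barrel. This one goes into the jig.
- bush_thick: the thicker steel bush, same build and height (70 mm), but barrel 30 mm and flange 46 mm in diameter; does not fit the jig and stays where it is. Origin at the centre of its underside. The two bushes may have swapped places.
- jig: the dowelling jig, fixed to the bench. Origin on the bench top; x is the way the bush is slid in, y to its left, z up. A plywood bed 6 mm thick spans x = -100 to 70 mm, y = -60 to 60 mm. From x = -50 mm on an aluminium plate 6 mm thick lies above it (underside z = 17 mm, top 23 mm), leaving a gap 11 mm high for the flange. The plate's slot runs along y = 0.
- stop_pin (a joint): travel of the flat-nosed pin of the edge stop under the plate, m: 0 = out, towards the mouth; 0.008 = fully in, solid. Needs about 5 N to slide, stays where pushed; at least 5.5 mm in counts as home. The locked stop's setting is not measured: the flange first meets the pin with the bush centre at jig x = -20 to 4 mm. In the slot the force between bush and jig must stay below 25 N.
- keeper (a joint): angle of the keeper bar, rad: 0 = closed, square across the mouth of the slot; it grows, to at most 2.5, as the bar swings out to the front and on to the left. Starts at 1.9 to 2.4. Friction 0.06 N m (about 1 N at the knob); stays where left. Steel bar 12 mm wide, its underside 1.5 mm and its top 6.5 mm above the plate.
- keeper_hinge (a point): the keeper's upright hinge axis at the plate's top (z = 23 mm), at jig x = -40 mm, y = 36 mm, left of the mouth. At keeper angle q the bar points along (-sin q, -cos q) in the jig's x and y.
- keeper_knob (a point): centre of the top of the black upright knob at the free end of the keeper bar, 80 mm from the hinge axis, 66 mm above the bench. The knob is round, 14 mm in diameter, and stands 36 mm above the bar.
- ledge (a point): on top of the bed (z = 6 mm) at jig x = -76 mm, y = 0: middle of the bare ledge in front of the plate (jig x = -100 to -50 mm), where the bush can be set down before it is slid in. Set it down gently: below 60 N.
- slot_mouth (a point): on top of the bed (z = 6 mm) at jig x = -50 mm, y = 0, under the plate's front edge. The slot for the barrel is 24 mm wide and closed at jig x = 30 mm; the channel under the plate for the flange is 42 mm wide. Both are flared by 9 mm a side over the first 15 mm.

How it is judged:
On the way, in this order (a step that is already met when the one before it is completed fails the run):
1. the slim bush stands in the slot with its flange under the plate, upright, and has pushed the stop's pin in by at least 5.5 mm, while the keeper is still open (value of joint stop_pin above 0.0055 m and x of bush in the frame of jig above -0.022 m and y of bush in the frame of jig between -0.005 and 0.005 m and height (world z) of bush between 0.002 and 0.013 m and angle between bush's own z axis and vertical below 0.12 rad and value of joint keeper above 0.6 rad), for 0.2 s.
2. the keeper bar is swung closed (value of joint keeper below 0.12 rad), for 0.2 s.
At the end, for the whole second after the job is handed in: The slim bush stands upright (within 0.08 rad) and at rest on the jig's bed in the slot, its flange under the plate, the stop's pin pushed in by at least 5.5 mm, and the keeper bar is closed to within 0.12 rad (value of joint stop_pin above 0.0055 m and x of bush in the frame of jig above -0.022 m and y of bush in the frame of jig between -0.005 and 0.005 m and height (world z) of bush between 0.002 and 0.009 m and angle between bush's own z axis and vertical below 0.08 rad and value of joint keeper below 0.12 rad and linear speed of bush below 0.02 m/s); the robot touches nothing.
It fails at once if in the slot, the bush is pressed against the jig with more than 25 N (contact force between bush and jig above 25 N and x of bush in the frame of jig above -0.055 m).
It fails at once if the bush is banged down or rammed against the jig with more than 60 N (contact force between bush and jig above 60 N).
It fails at once if the thicker bush is moved by more than 30 mm (distance of bush_thick from where it was at the start of the episode above 0.03 m).
It also fails if it takes over 72 s, if anything falls off the work surface, if the arm or the gripper's body presses on something with over 40 N, if the wrist force passes 120 N, or if a joint passes its speed limit or range.

ROBOT

A 6-joint arm with a two-finger parallel gripper is mounted at the origin on a cart in front of the work surface, level with it; the furniture and walls round the work are solid. World frame = base frame: x ahead of the robot, y to its left, z up, the work surface at z = 0. Lengths are in m, angles in rad, forces in N, time in s.
With the tool pointing down it reaches from about 0.3 to 0.875 m from the base axis. Payload 6.4 kg.
Tool frame: the origin (TCP) lies between the finger pads; the fingertips stand 25 mm ahead of it and the grasp point (between the pads) lies 6 mm ahead of it (tip_reach is the distance from the TCP to the fingertips, in m); z points along the fingers, y is the line along which they close (so a half turn about z gives the same grasp; the last joint's range is limited). The gripper opens to 88 mm and grips with 3 to 60 N. Pads are 18 mm wide; open, the fingers measure 123 mm over their backs; the gripper's body (75 mm by 187 mm) begins 45 mm behind the grasp point.
Start: joints at [-1.436, 0.181, 1.607, -0, 1.354, -0.206], TCP at [0.192, -0.542, 0.264] pointing down, gripper open.
Joint ranges: [-2.99, 2.99], [-0.89, 2.07], [0.3, 2.58], [-1.14, 4.28], [0, 2.63], [-3.12, 3.12]. Speed limits (rad/s): [2.57, 2.57, 3.01, 3.14, 3.14, 3.14].

INTERFACE

Orientations are given as a rotation vector (axis times angle).
In Python, from bench import sense, snapshot, get_calibration, finish_job, tip_reach gives the robot as it stands.
- The arm moves only by the tool drive_tool, never from a script. Its argument "deltas" is a list of rows, each an object with "offset": the shift along the tool's x, y, z scaled (see below), a list of three; "twist": the turn, a rotation vector about the tool's x, y, z scaled (see below), a list of three; "fingers": the opening, from -1 (shut) to 1 (fully open). In form: [{"offset": [tx, ty, tz], "twist": [wx, wy, wz], "fingers": fingers}, ...]. A call has 1 to 12 rows; each row is the pose to reach, as a shift and turn from the pose commanded when the call began, along the tool's axes at that moment, turning the shorter way round; what a row does not reach only later rows make up. The controller multiplies each number of a shift by 0.15 m and each number of a turn by pi rad. A row lasts 1/12 s, in which the tool goes at most 41.7 mm and 7.16 degrees, less where a joint would pass 70% of its speed; a pose out of reach is approached as far as the arm can. A call with a number of a shift or a turn outside -1 to 1 is refused whole. A call with a gripper value outside its range is refused whole. The fingers move at their own pace and stop on an object; "force" is the grip in N (left out, the last holds). Time passes only in rows, so rows that repeat a pose let the fingers close. It gives the time, the measured TCP pose, the force, the opening and the grip force at its end, in the units of the state.
- sense(): the state, without advancing time (a new reading comes with each control period).
- snapshot(name): name is "scene" or "top"; returns the picture (384x512x3 uint8, blue, green, red); there is no depth.
- get_calibration(name): a dict with "mtx" (3x3 intrinsics, pixels), "R" (3x3) and "t" (3): a world point X has camera coordinates R X + t. Camera axes: x right, y down, z forward; pixel columns grow to the right and rows downward; lengths in m; the calibration is good to about 2 mm. A picture is of the moment at which its call begins. get_calibration takes no time and is no camera call.
- finish_job(): hands the job in; it is judged then, once.
The state is a dict: "t": time; "q": joint angles; "qd": joint speeds; "joint_torque": joint torques, N m; "ee_pos": TCP position; "ee_rot": TCP orientation; "force": force on the tool from outside, world axes, zero at the start; "wrist_torque": the same for the moment, N m; "grip_width": finger opening in m; "gripper_force": force on a finger pad.
Only numpy, scipy, OpenCV 4.12 (cv2) and the standard library are available. Lean on these libraries where they do the work, as an engineer would, in place of code of your own. Each camera call takes 0.05 s, during which the arm holds its last target. There are 200 camera calls.

## Working session

There is one attempt and no reset: what is moved stays moved. The work goes in short steps, Python scripts to look and compute and a tool call to move; the robot and the scene stay as the last step left them, time stands still between calls to the robot, and variables do not carry over. Pictures are saved under pics/ and viewed, at most 10 in all, crops included, and the job is handed in when it is done.

Besides the shell and the picture viewer there is one more tool, called after ">>>" as a command line: name --argument value ..., lists and objects as JSON in quotes. drive_tool: Moves the arm, as the interface text tells. Its arguments: {"type":"object","properties":{"deltas":{"type":"array"},"force":{"type":"number"}},"required":["deltas"]}

```bash
mkdir -p pics; ls
python3 - <<'E'
from bench import *
import cv2,numpy as np
s=sense();print({k:np.round(v,3).tolist() for k,v in s.items()}, tip_reach)
for n in("scene","top"):
    cv2.imwrite(f"pics/{n}0.png",snapshot(n));c=get_calibration(n);print(n,c["mtx"],c["R"],c["t"])
E
```

```text
pics
{'t': 0.0, 'q': [-1.436, 0.182, 1.608, 0.0, 1.354, -0.206], 'qd': [0.001, -0.002, 0.001, -0.0, 0.002, -0.0], 'joint_torque': [0.002, -43.386, -34.185, 0.07, 0.038, -0.0], 'ee_pos': [0.192, -0.541, 0.263], 'ee_rot': [-3.094, -0.532, -0.0], 'force': [-0.896, -0.482, -0.685], 'wrist_torque': [-0.045, -0.055, -0.022], 'gripper_force': 0.0, 'grip_width': 0.088} 0.025
scene [[381.28808178   0.         256.3928929 ]
 [  0.         381.28808178 196.38850465]
 [  0.           0.           1.        ]] [[-0.71499938 -0.69867893 -0.02497268]
 [-0.38609517  0.42438865 -0.81903895]
 [ 0.58284338 -0.57597051 -0.57319418]] [0.49251557 0.22949463 0.64506401]
top [[357.03932248   0.         253.63956367]
 [  0.         357.03932248 193.10817903]
 [  0.           0.           1.        ]] [[-0.00549733 -0.99965856 -0.02554478]
 [-0.99225175  0.0086238  -0.12394392]
 [ 0.12412189  0.02466549 -0.99196037]] [0.1648257  0.56427822 0.8513495 ]
```

View pics/scene0.png

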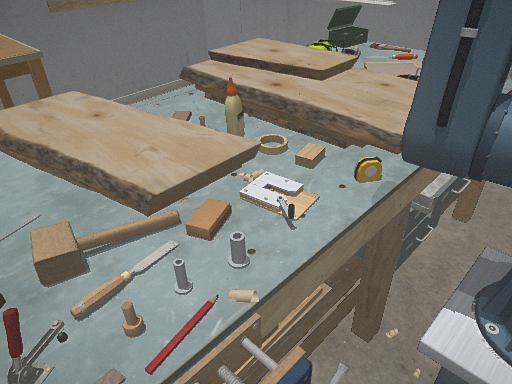

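View pics/top0.png

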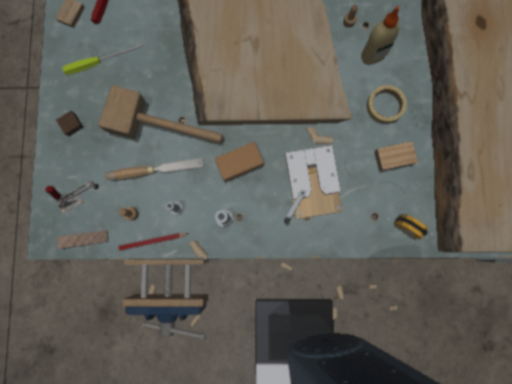

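The slim bush is at scene (182,275) / top (175,207) and the thick one at scene (238,250) / top (224,217). The jig is at top (314,180), with its mouth facing the robot (image down) and the keeper swung out to the left, knob near (288,220). I'll enlarge these regions.

Run:
```python
import cv2,numpy as np
t=cv2.imread("pics/top0.png");s=cv2.imread("pics/scene0.png")
R=lambda a,f:cv2.resize(a,None,fx=f,fy=f,interpolation=cv2.INTER_CUBIC)
a=R(t[140:225,275:350],5);b=R(s[165:235,230:325],4)
c=R(t[190:240,155:245],4.4);d=R(s[225:300,165:260],4)
def hc(x,y):
    h=max(x.shape[0],y.shape[0]);p=lambda i:cv2.copyMakeBorder(i,0,h-i.shape[0],0,0,0);return np.hstack([p(x),p(y)])
cv2.imwrite("pics/c1.png",hc(a,b));cv2.imwrite("pics/c2.png",hc(c,d));print(hc(a,b).shape,hc(c,d).shape)
```

```text
(425, 755, 3) (300, 776, 3)
```

View pics/c1.png

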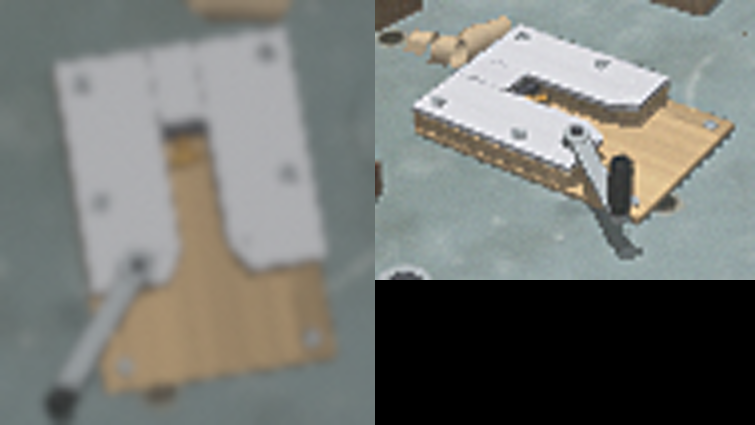

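View pics/c2.png

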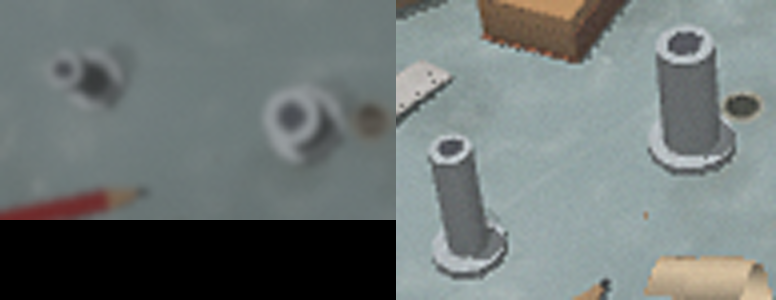

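The crops show the following:
- **Plate:** top-crop corners at (55,65), (285,28), (327,262) and (90,293).
- **Slot:** it is centred around x≈185 to 215 in the crop.
- **Keeper:** hinge at (138,264), knob at (62,405).
- **Slim bush top:** about (66,70) in the top crop and (451,149) in the scene crop. The thick bush's barrel and flange are clearly wider.

Next I'll triangulate, using masks for the plate.

```bash
cat > h.py <<'E'
import cv2,numpy as np
from bench import *
C={n:get_calibration(n) for n in("scene","top")}
def ray(n,u):
    c=C[n];d=c["R"].T@np.linalg.solve(c["mtx"],[u[0],u[1],1]);return -c["R"].T@c["t"],d/np.linalg.norm(d)
def onz(n,u,z):
    o,d=ray(n,u);return o+d*(z-o[2])/d[2]
def tri(us,ut):
    o1,d1=ray("scene",us);o2,d2=ray("top",ut)
    a=np.linalg.lstsq(np.c_[d1,-d2],o2-o1,rcond=None)[0];p,q=o1+a[0]*d1,o2+a[1]*d2
    return (p+q)/2,np.linalg.norm(p-q)*1000
def proj(n,X):
    c=C[n];p=c["mtx"]@(c["R"]@np.asarray(X)+c["t"]);return p[:2]/p[2]
E
python3 - <<'E'
from h import *
np.set_printoptions(precision=4,suppress=True)
T=lambda u,f,o:((u[0]+.5)/f-.5+o[0],(u[1]+.5)/f-.5+o[1])
ct=lambda u:T(u,5,(275,140)); cs=lambda u:T((u[0]-375,u[1]),4,(230,165))
bt=lambda u:T(u,4.4,(155,190)); bs=lambda u:T((u[0]-396,u[1]),4,(165,225))
print("slim top",tri(bs((452,149)),bt((66,70))))
print("thick top",tri(bs((686,44)),bt((292,117))))
print("slim flange centre scene@z6",onz("scene",bs((470,244)),.006), "top@z6",onz("top",bt((95,79)),.006))
print("knob top",tri(cs((621,160)),ct((62,400))))
print("hinge",tri(cs((576,131)),ct((138,264))))
P=[]
for j,s,t in[((70,60),(414,103),(55,65)),((70,-60),(519,27),(285,28)),((-50,-60),(667,76),(327,262))]:
    print(j,tri(cs(s),ct(t)),onz("top",ct(t),.023),onz("scene",cs(s),.023))
    P.append((j,onz("top",ct(t),.023)))
for j,s,t in[((-100,60),None,(108,392)),((-100,-60),(734,126),(338,355))]:
    P.append((j,onz("top",ct(t),.006)));print(j,P[-1][1], s and onz("scene",cs(s),.006))
# plate mask
g=cv2.imread("pics/top0.png");m=cv2.inRange(g,(135,135,135),(255,255,255));m[:135]=0;m[215:]=0;m[:,:280]=0;m[:,345:]=0
k=max(cv2.findContours(m,0,cv2.CHAIN_APPROX_NONE)[0],key=cv2.contourArea);print(cv2.contourArea(k),cv2.minAreaRect(k),cv2.boxPoints(cv2.minAreaRect(k)))
J=np.array([p[0] for p in P])/1000.;W=np.array([p[1][:2] for p in P])
Jc,Wc=J-J.mean(0),W-W.mean(0);U,_,V=np.linalg.svd(Jc.T@Wc);R=(U@V).T
t=W.mean(0)-R@J.mean(0);print("yaw",np.arctan2(R[1,0],R[0,0]),"t",t,"res",(J@R.T+t-W)*1000)
for n,j in(("ledge",(-.076,0)),("mouth",(-.05,0)),("hinge",(-.04,.036)),("home",(0,0))):print(n,R@j+t)
E
```

```text
slim top (array([0.5335, 0.3627, 0.0681]), np.float64(0.7474151770433294))
thick top (array([0.5069, 0.2385, 0.0689]), np.float64(0.664650055958944))
slim flange centre scene@z6 [0.5322 0.3642 0.006 ] top@z6 [0.5335 0.3615 0.006 ]
knob top (array([0.498 , 0.0813, 0.0651]), np.float64(0.9482040602136315))
hinge (array([0.5674, 0.0399, 0.0304]), np.float64(1.1018058618565938))
(70, 60) (array([0.6711, 0.0791, 0.0236]), np.float64(0.819849481889945)) [0.671  0.0788 0.023 ] [0.6721 0.0788 0.023 ]
(70, -60) (array([ 0.6903, -0.0394,  0.0192]), np.float64(0.8169138077276638)) [ 0.6889 -0.0389  0.023 ] [ 0.6863 -0.0346  0.023 ]
(-50, -60) (array([ 0.5696, -0.0545,  0.0241]), np.float64(4.171894230094554)) [ 0.5681 -0.056   0.023 ] [ 0.5722 -0.0544  0.023 ]
(-100, 60) [0.5045 0.0535 0.006 ] None
(-100, -60) [ 0.5225 -0.0636  0.006 ] [ 0.5195 -0.0581  0.006 ]
1815.0 ((310.5057678222656, 179.53756713867188), (62.19138717651367, 54.96867370605469), 81.25383758544922) [[278.6127 152.9827]
 [332.9422 144.6243]
 [342.3988 206.0925]
 [288.0694 214.4509]]
yaw 0.14618522713926013 t [0.611  0.0098] res [[ 0.5706  0.5961]
 [ 0.078  -0.4055]
 [ 2.175  -0.7908]
 [-1.1475  1.0934]
 [-1.6761 -0.4932]]
ledge [ 0.5358 -0.0013]
mouth [0.5616 0.0025]
hinge [0.5662 0.0396]
home [0.611  0.0098]
```

>>> drive_tool --deltas '[{"offset": [0.84, -1, 0], "twist": [0, 0, -0.438], "fingers": 1}, {"offset": [0.84, -1, 0], "twist": [0, 0, -0.438], "fingers": 1}, {"offset": [0.84, -1, 0], "twist": [0, 0, -0.438], "fingers": 1}, {"offset": [0.84, -1, 0], "twist": [0, 0, -0.438], "fingers": 1}, {"offset": [0.84, -1, 0], "twist": [0, 0, -0.438], "fingers": 1}, {"offset": [0.84, -1, 0], "twist": [0, 0, -0.438], "fingers": 1}, {"offset": [0.84, -1, 0], "twist": [0, 0, -0.438], "fingers": 1}, {"offset": [0.84, -1, 0], "twist": [0, 0, -0.438], "fingers": 1}, {"offset": [0.84, -1, 0], "twist": [0, 0, -0.438], "fingers": 1}, {"offset": [0.84, -1, 0], "twist": [0, 0, -0.438], "fingers": 1}, {"offset": [0.84, -1, 0], "twist": [0, 0, -0.438], "fingers": 1}, {"offset": [0.84, -1, 0], "twist": [0, 0, -0.438], "fingers": 1}]'

```text
t: 1.1
ee_pos: [0.2607, -0.3582, 0.2634]
ee_rot: [-2.048, -2.382, -0.0]
force: [0.2, -0.1, -0.4]
grip_width: 0.0883
gripper_force: 0.0
```

```bash
cat >> h.py <<'E'
from scipy.spatial.transform import Rotation as Ro
def go(x,y,z,yaw=.146):
    s=sense();r=Ro.from_rotvec(s["ee_rot"]);c,n=np.cos(yaw),np.sin(yaw)
    T=Ro.from_matrix(np.array([[-n,c,0],[c,n,0],[0,0,-1]]).T)
    print("t",round(s["t"],2),"pos",np.round(s["ee_pos"],4),"F",np.round(s["force"],1),"grip",round(s["grip_width"],4),round(s["gripper_force"],1),
     "off",np.round(r.inv().apply(np.array([x,y,z])-s["ee_pos"])/.15,3),"tw",np.round((r.inv()*T).as_rotvec()/np.pi,4))
E
python3 -c "
from h import *
go(.5335,.3627,.2)"
```

```text
t 1.1 pos [ 0.2607 -0.3582  0.2634] F [ 0.2 -0.1 -0.4] grip 0.0883 0.0 off [4.478 2.519 0.425] tw [-0.0001 -0.0002  0.0015]
```

>>> drive_tool --deltas '[{"offset": [0.95, 0.53, 0], "twist": [0, 0, 0], "fingers": 1}, {"offset": [0.95, 0.53, 0], "twist": [0, 0, 0], "fingers": 1}, {"offset": [0.95, 0.53, 0], "twist": [0, 0, 0], "fingers": 1}, {"offset": [0.95, 0.53, 0], "twist": [0, 0, 0], "fingers": 1}]'

```text
t: 1.43
ee_pos: [0.3187, -0.204, 0.2634]
ee_rot: [-2.06, -2.371, -0.001]
force: [0.0, 0.4, -0.2]
grip_width: 0.0882
gripper_force: 0.0
```

>>> drive_tool --deltas '[{"offset": [0.95, 0.53, 0], "twist": [0, 0, 0], "fingers": 1}, {"offset": [0.95, 0.53, 0], "twist": [0, 0, 0], "fingers": 1}, {"offset": [0.95, 0.53, 0], "twist": [0, 0, 0], "fingers": 1}, {"offset": [0.95, 0.53, 0], "twist": [0, 0, 0], "fingers": 1}]'

```text
t: 1.77
ee_pos: [0.3768, -0.0511, 0.2639]
ee_rot: [2.058, 2.372, 0.001]
force: [1.4, -0.6, 0.1]
grip_width: 0.0882
gripper_force: 0.0
```

>>> drive_tool --deltas '[{"offset": [0.95, 0.53, 0], "twist": [0, 0, 0], "fingers": 1}, {"offset": [0.95, 0.53, 0], "twist": [0, 0, 0], "fingers": 1}, {"offset": [0.95, 0.53, 0], "twist": [0, 0, 0], "fingers": 1}, {"offset": [0.95, 0.53, 0], "twist": [0, 0, 0], "fingers": 1}]'

```text
t: 2.1
ee_pos: [0.4348, 0.1018, 0.2637]
ee_rot: [2.058, 2.374, 0.001]
force: [-0.0, -1.3, -0.4]
grip_width: 0.088
gripper_force: 0.0
```

>>> drive_tool --deltas '[{"offset": [0.95, 0.53, 0.2], "twist": [0, 0, 0], "fingers": 1}, {"offset": [0.95, 0.53, 0.2], "twist": [0, 0, 0], "fingers": 1}, {"offset": [0.95, 0.53, 0.2], "twist": [0, 0, 0], "fingers": 1}, {"offset": [0.95, 0.53, 0.2], "twist": [0, 0, 0], "fingers": 1}, {"offset": [0.95, 0.53, 0.2], "twist": [0, 0, 0], "fingers": 1}]'

```text
t: 2.52
ee_pos: [0.4926, 0.2569, 0.2308]
ee_rot: [-2.052, -2.375, 0.002]
force: [-0.6, -1.7, -0.8]
grip_width: 0.0883
gripper_force: 0.0
```

```bash
python3 -c "
from h import *
go(.5335,.3627,.15)"
```

```text
t 2.52 pos [0.4926 0.2569 0.2308] F [-0.6 -1.7 -0.8] grip 0.0883 0.0 off [0.657 0.374 0.538] tw [-0.001  -0.0005 -0.0001]
```

>>> drive_tool --deltas '[{"offset": [0.657, 0.374, 0.54], "twist": [0, 0, 0], "fingers": 1}, {"offset": [0.657, 0.374, 0.54], "twist": [0, 0, 0], "fingers": 1}, {"offset": [0.657, 0.374, 0.54], "twist": [0, 0, 0], "fingers": 1}, {"offset": [0.657, 0.374, 0.54], "twist": [0, 0, 0], "fingers": 1}, {"offset": [0.657, 0.374, 0.54], "twist": [0, 0, 0], "fingers": 1}, {"offset": [0.657, 0.374, 0.54], "twist": [0, 0, 0], "fingers": 1}]'

```text
t: 3.02
ee_pos: [0.533, 0.3571, 0.1516]
ee_rot: [-2.055, -2.375, 0.004]
force: [-1.1, -0.3, 0.4]
grip_width: 0.0881
gripper_force: 0.0
```

```bash
python3 -c "
from h import *
go(.5335,.3627,.047)
cv2.imwrite('pics/s1.png',cv2.resize(snapshot('scene')[200:310,100:280],None,fx=4,fy=4))"
```

```text
t 3.02 pos [0.533  0.3571 0.1516] F [-1.1 -0.3  0.4] grip 0.0881 0.0 off [0.037 0.011 0.698] tw [-0.0008  0.0003 -0.0004]
```

View pics/s1.png

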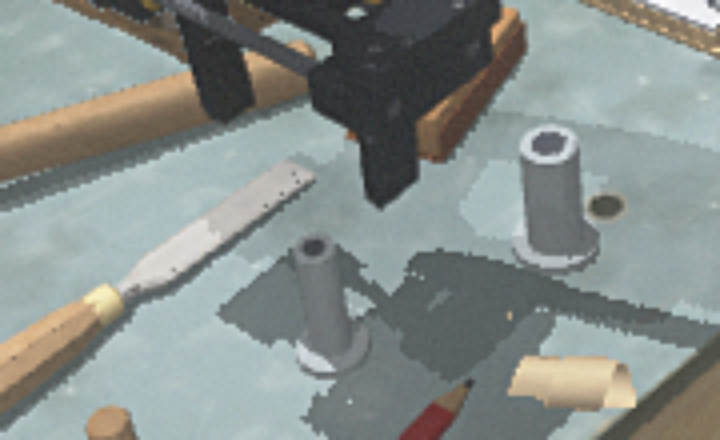

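The picture shows the open fingers above and astride the slim bush, at crop (320,250), with the thick bush clear at (550,145). I'll go down.

>>> drive_tool --deltas '[{"offset": [0.02, 0.01, 0.35], "twist": [0, 0, 0], "fingers": 1}, {"offset": [0.02, 0.01, 0.5], "twist": [0, 0, 0], "fingers": 1}, {"offset": [0.02, 0.01, 0.6], "twist": [0, 0, 0], "fingers": 1}, {"offset": [0.02, 0.01, 0.69], "twist": [0, 0, 0], "fingers": 1}, {"offset": [0.02, 0.01, 0.69], "twist": [0, 0, 0], "fingers": 1}, {"offset": [0.02, 0.01, 0.69], "twist": [0, 0, 0], "fingers": 1}]'

```text
t: 3.57
ee_pos: [0.5354, 0.3603, 0.0503]
ee_rot: [2.054, 2.376, 0.001]
force: [0.2, 0.5, 0.2]
grip_width: 0.0881
gripper_force: 0.0
```

```bash
python3 -c "
from h import *
go(.5335,.3627,.047)"
```

```text
t 3.57 pos [0.5354 0.3603 0.0503] F [0.2 0.5 0.2] grip 0.0881 0.0 off [ 0.017 -0.01   0.022] tw [ 0.0003 -0.0001 -0.0003]
```

>>> drive_tool --deltas '[{"offset": [0.017, -0.01, 0.022], "twist": [0, 0, 0], "fingers": 1}, {"offset": [0.017, -0.01, 0.022], "twist": [0, 0, 0], "fingers": 0}, {"offset": [0.017, -0.01, 0.022], "twist": [0, 0, 0], "fingers": -0.3}, {"offset": [0.017, -0.01, 0.022], "twist": [0, 0, 0], "fingers": -0.5}, {"offset": [0.017, -0.01, 0.022], "twist": [0, 0, 0], "fingers": -1}, {"offset": [0.017, -0.01, 0.022], "twist": [0, 0, 0], "fingers": -1}, {"offset": [0.017, -0.01, 0.022], "twist": [0, 0, 0], "fingers": -1}, {"offset": [0.017, -0.01, 0.022], "twist": [0, 0, 0], "fingers": -1}, {"offset": [0.017, -0.01, 0.022], "twist": [0, 0, 0], "fingers": -1}, {"offset": [0.017, -0.01, 0.022], "twist": [0, 0, 0], "fingers": -1}]' --force 25

```text
t: 4.4
ee_pos: [0.5328, 0.3629, 0.0459]
ee_rot: [-2.053, -2.378, 0.0]
force: [-1.3, -0.1, -0.5]
grip_width: 0.0302
gripper_force: 0.0
```

```bash
python3 -c "
from h import *
go(.5335,.3627,.047)"
```

```text
t 4.4 pos [0.5328 0.3629 0.0459] F [-1.3 -0.1 -0.5] grip 0.0302 0.0 off [-0.002  0.004 -0.008] tw [-0.  0.  0.]
```

>>> drive_tool --deltas '[{"offset": [0, 0, 0], "twist": [0, 0, 0], "fingers": -1}, {"offset": [0, 0, 0], "twist": [0, 0, 0], "fingers": -1}, {"offset": [0, 0, 0], "twist": [0, 0, 0], "fingers": -1}, {"offset": [0, 0, 0], "twist": [0, 0, 0], "fingers": -1}, {"offset": [0, 0, 0], "twist": [0, 0, 0], "fingers": -1}, {"offset": [0, 0, 0], "twist": [0, 0, 0], "fingers": -1}]'

```text
t: 4.9
ee_pos: [0.5329, 0.3629, 0.0459]
ee_rot: [2.053, 2.378, 0.0]
force: [1.3, 0.1, -0.7]
grip_width: 0.0187
gripper_force: 25.0
```

>>> drive_tool --deltas '[{"offset": [0, 0, -0.1], "twist": [0, 0, 0], "fingers": -1}, {"offset": [0, 0, -0.3], "twist": [0, 0, 0], "fingers": -1}, {"offset": [0, 0, -0.5], "twist": [0, 0, 0], "fingers": -1}, {"offset": [0, 0, -0.7], "twist": [0, 0, 0], "fingers": -1}, {"offset": [0, 0, -0.85], "twist": [0, 0, 0], "fingers": -1}, {"offset": [0, 0, -0.87], "twist": [0, 0, 0], "fingers": -1}, {"offset": [0, 0, -0.87], "twist": [0, 0, 0], "fingers": -1}]' --force 30

```text
t: 5.48
ee_pos: [0.5338, 0.3634, 0.1789]
ee_rot: [2.052, 2.376, 0.006]
force: [-1.0, 1.0, -3.0]
grip_width: 0.0185
gripper_force: 30.0
```

```bash
python3 -c "
from h import *
go(.5319,-.0019,.176)"
```

```text
t 5.48 pos [0.5338 0.3634 0.1789] F [-1.  1. -3.] grip 0.0185 30.0 off [-2.408 -0.367  0.015] tw [ 0.0013 -0.0004  0.    ]
```

>>> drive_tool --deltas '[{"offset": [-0.15, -0.02, 0], "twist": [0, 0, 0], "fingers": -1}, {"offset": [-0.35, -0.05, 0], "twist": [0, 0, 0], "fingers": -1}, {"offset": [-0.6, -0.09, 0], "twist": [0, 0, 0], "fingers": -1}, {"offset": [-0.82, -0.12, 0], "twist": [0, 0, 0], "fingers": -1}]'

```text
t: 5.82
ee_pos: [0.5309, 0.2369, 0.1737]
ee_rot: [-2.05, -2.377, 0.006]
force: [0.2, -0.9, -0.7]
grip_width: 0.0188
gripper_force: 30.0
```

>>> drive_tool --deltas '[{"offset": [-0.22, -0.03, 0], "twist": [0, 0, 0], "fingers": -1}, {"offset": [-0.44, -0.06, 0], "twist": [0, 0, 0], "fingers": -1}, {"offset": [-0.66, -0.09, 0], "twist": [0, 0, 0], "fingers": -1}, {"offset": [-0.85, -0.13, 0], "twist": [0, 0, 0], "fingers": -1}]'

```text
t: 6.15
ee_pos: [0.5306, 0.1077, 0.1741]
ee_rot: [-2.052, -2.375, 0.004]
force: [-0.4, -1.0, -1.2]
grip_width: 0.0184
gripper_force: 30.0
```

>>> drive_tool --deltas '[{"offset": [-0.2, -0.03, 0], "twist": [0, 0, 0], "fingers": -1}, {"offset": [-0.4, -0.06, 0], "twist": [0, 0, 0], "fingers": -1}, {"offset": [-0.55, -0.09, 0], "twist": [0, 0, 0], "fingers": -1}, {"offset": [-0.68, -0.11, 0], "twist": [0, 0, 0], "fingers": -1}, {"offset": [-0.74, -0.12, 0], "twist": [0, 0, 0], "fingers": -1}, {"offset": [-0.74, -0.12, 0], "twist": [0, 0, 0], "fingers": -1}]'

```text
t: 6.65
ee_pos: [0.5295, -0.0042, 0.1748]
ee_rot: [-2.055, -2.373, 0.003]
force: [-0.1, 0.1, -2.7]
grip_width: 0.0191
gripper_force: 30.0
```

```bash
python3 -c "
from h import *
go(.5319,-.0019,.056)
a=snapshot('scene');b=snapshot('top')
cv2.imwrite('pics/top2.png',b);cv2.imwrite('pics/sc2.png',a)
cv2.imwrite('pics/s2.png',np.hstack([cv2.resize(a[110:240,225:325],None,fx=4,fy=4),cv2.resize(b[140:270,265:365],None,fx=4,fy=4)]))"
```

```text
t 6.65 pos [ 0.5295 -0.0042  0.1748] F [-0.1  0.1 -2.7] grip 0.0191 30.0 off [0.012 0.02  0.792] tw [-0.0009 -0.0003 -0.0008]
```

View pics/s2.png

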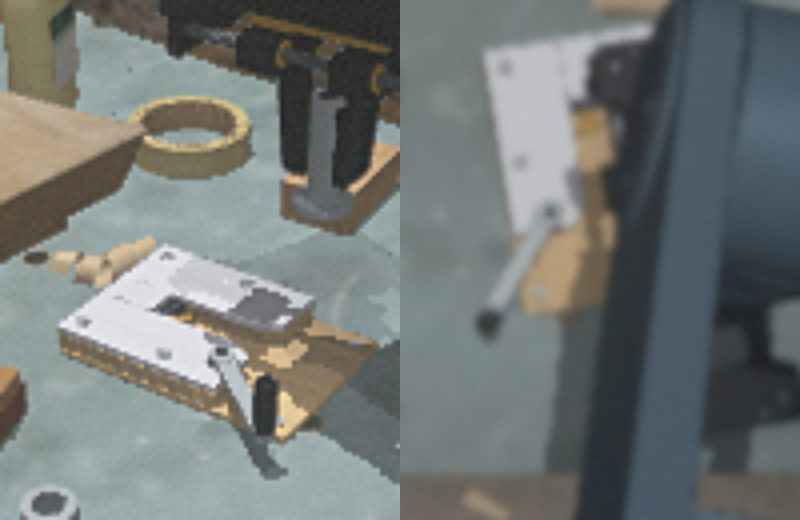

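The held bush is upright, its base at crop (325,200) in the scene view. The arm hides the top view. Before inserting, I'll check the slot centre line from the first top picture.

Run:
```python
from h import *
g=cv2.imread("pics/top0.png").astype(float)
print("cam",-C["top"]["R"].T@C["top"]["t"])
yaw=.146;R=np.array([[np.cos(yaw),-np.sin(yaw)],[np.sin(yaw),np.cos(yaw)]]);t=np.array([.611,.0098])
b=g[:,:,0].astype(np.float32)
# sample blue channel on plane z=.023 along jig y at several jig x
ys=np.arange(-.075,.075,.0005)
def prof(x,z):
    p=np.array([proj("top",[*(R@[x,y]+t),z]) for y in ys],np.float32)
    return cv2.remap(b,p[:,0].reshape(1,-1),p[:,1].reshape(1,-1),cv2.INTER_LINEAR)[0]
for x in(-.03,-.02,-.01,0,.01,.02):
    v=cv2.GaussianBlur(prof(x,.023).reshape(1,-1),(9,1),1.5)[0];d=np.gradient(v);c=abs(ys)<.025;o=ys>.045;o2=ys<-.045
    f=lambda m,s:ys[m][np.argmax(s*d[m])]*1000
    print(x,"slot",f(c&(ys<.004),-1),f(c&(ys>-.004),1),"outer",f(o2,1),f(o,-1))
xs=np.arange(-.12,.1,.0005)
for y in(-.045,-.03,.03,.045):
    p=np.array([proj("top",[*(R@[x,y]+t),.023]) for x in xs],np.float32)
    v=cv2.GaussianBlur(cv2.remap(b,p[:,0].reshape(1,-1),p[:,1].reshape(1,-1),1),(9,1),1.5)[0];d=np.gradient(v)
    m=abs(xs+.05)<.015;n=abs(xs-.07)<.015;print(y,"front",xs[m][np.argmax(d[m])],"back",xs[n][np.argmin(d[n])])
```

```text
cam [0.45514104 0.13890425 0.91865426]
-0.03 slot -10.99999999999994 12.50000000000008 outer -59.499999999999986 60.50000000000012
-0.02 slot -12.499999999999941 13.000000000000082 outer -58.499999999999986 59.50000000000012
-0.01 slot -11.499999999999941 13.000000000000082 outer -59.999999999999986 60.00000000000012
0 slot -11.499999999999941 12.00000000000008 outer -59.499999999999986 60.50000000000012
0.01 slot -11.999999999999941 12.50000000000008 outer -58.999999999999986 59.50000000000012
0.02 slot -11.499999999999941 13.000000000000082 outer -58.499999999999986 60.00000000000012
-0.045 front -0.04899999999999993 back 0.07150000000000017
-0.03 front -0.04899999999999993 back 0.07100000000000017
0.03 front -0.04949999999999993 back 0.07050000000000017
0.045 front -0.05849999999999994 back 0.07050000000000017
```

>>> drive_tool --deltas '[{"offset": [0.02, 0.02, 0.2], "twist": [0, 0, 0], "fingers": -1}, {"offset": [0.02, 0.02, 0.4], "twist": [0, 0, 0], "fingers": -1}, {"offset": [0.02, 0.02, 0.55], "twist": [0, 0, 0], "fingers": -1}, {"offset": [0.02, 0.02, 0.65], "twist": [0, 0, 0], "fingers": -1}, {"offset": [0.02, 0.02, 0.72], "twist": [0, 0, 0], "fingers": -1}, {"offset": [0.02, 0.02, 0.74], "twist": [0, 0, 0], "fingers": -1}, {"offset": [0.02, 0.02, 0.74], "twist": [0, 0, 0], "fingers": -1}, {"offset": [0.02, 0.02, 0.74], "twist": [0, 0, 0], "fingers": -1}]'

```text
t: 7.42
ee_pos: [0.5337, 0.001, 0.0661]
ee_rot: [2.052, 2.378, 0.001]
force: [-0.1, -0.3, -1.1]
grip_width: 0.0184
gripper_force: 30.0
```

```bash
python3 -c "
from h import *
go(.5326,-.001,.054)"
```

```text
t 7.42 pos [0.5337 0.001  0.0661] F [-0.1 -0.3 -1.1] grip 0.0184 30.0 off [-0.012 -0.009  0.081] tw [0.0003 0.0001 0.0002]
```

>>> drive_tool --deltas '[{"offset": [-0.012, -0.009, 0.03], "twist": [0, 0, 0], "fingers": -1}, {"offset": [-0.012, -0.009, 0.05], "twist": [0, 0, 0], "fingers": -1}, {"offset": [-0.012, -0.009, 0.07], "twist": [0, 0, 0], "fingers": -1}, {"offset": [-0.012, -0.009, 0.079], "twist": [0, 0, 0], "fingers": -1}, {"offset": [-0.012, -0.009, 0.079], "twist": [0, 0, 0], "fingers": -1}, {"offset": [-0.012, -0.009, 0.079], "twist": [0, 0, 0], "fingers": -1}]'

```text
t: 7.92
ee_pos: [0.532, -0.0015, 0.0536]
ee_rot: [-2.054, -2.377, -0.0]
force: [0.1, -1.0, -2.1]
grip_width: 0.0185
gripper_force: 30.0
```

```bash
python3 -c "
from h import *
go(.5326,-.001,.054)
a=snapshot('scene');cv2.imwrite('pics/s3.png',cv2.resize(a[140:240,225:335],None,fx=5,fy=5))"
```

```text
t 7.92 pos [ 0.532  -0.0015  0.0536] F [ 0.1 -1.  -2.1] grip 0.0185 30.0 off [ 0.002  0.004 -0.003] tw [-0.     -0.     -0.0001]
```

View pics/s3.png

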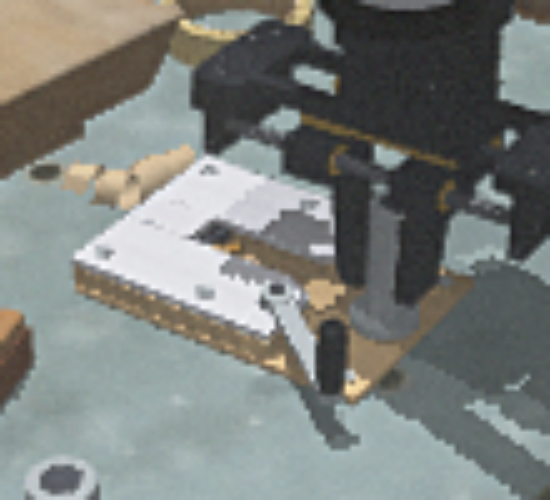

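The bush is held about 2 mm above the ledge at crop (385,325), in line with the slot mouth. Now I'll slide it in.

>>> drive_tool --deltas '[{"offset": [0.002, 0.04, 0], "twist": [0, 0, 0], "fingers": -1}, {"offset": [0.002, 0.07, 0], "twist": [0, 0, 0], "fingers": -1}, {"offset": [0.002, 0.1, 0], "twist": [0, 0, 0], "fingers": -1}, {"offset": [0.002, 0.13, 0], "twist": [0, 0, 0], "fingers": -1}, {"offset": [0.002, 0.14, 0], "twist": [0, 0, 0], "fingers": -1}, {"offset": [0.002, 0.14, 0], "twist": [0, 0, 0], "fingers": -1}]'

```text
t: 8.47
ee_pos: [0.5534, 0.002, 0.0536]
ee_rot: [2.053, 2.377, 0.0]
force: [0.3, 0.3, -1.4]
grip_width: 0.0189
gripper_force: 30.0
```

>>> drive_tool --deltas '[{"offset": [0, 0.03, 0], "twist": [0, 0, 0], "fingers": -1}, {"offset": [0, 0.05, 0], "twist": [0, 0, 0], "fingers": -1}, {"offset": [0, 0.07, 0], "twist": [0, 0, 0], "fingers": -1}, {"offset": [0, 0.07, 0], "twist": [0, 0, 0], "fingers": -1}]'

```text
t: 8.8
ee_pos: [0.5639, 0.0035, 0.0537]
ee_rot: [2.053, 2.377, 0.001]
force: [-0.1, -0.5, -1.0]
grip_width: 0.0188
gripper_force: 30.0
```

```bash
cat >> h.py <<'E'
def jig(dy=-.0003):
    s=sense();p=np.array(s["ee_pos"])[:2]-[.6118,.0103];c,n=np.cos(.146),np.sin(.146);f=s["force"]
    print("bush jig mm",np.round([1e3*(c*p[0]+n*p[1]),1e3*(-n*p[0]+c*p[1]+dy)],1),"z",round(s["ee_pos"][2]-.0459,4),"F jig",np.round([c*f[0]+n*f[1],-n*f[0]+c*f[1],f[2]],1),"t",round(s["t"],2))
E
python3 -c "
from h import *
jig()"
```

```text
bush jig mm [-48.4  -0.1] z 0.0078 F jig [-0.2 -0.5 -1. ] t 8.8
```

>>> drive_tool --deltas '[{"offset": [0, 0.015, 0], "twist": [0, 0, 0], "fingers": -1}, {"offset": [0, 0.03, 0], "twist": [0, 0, 0], "fingers": -1}, {"offset": [0, 0.045, 0], "twist": [0, 0, 0], "fingers": -1}, {"offset": [0, 0.06, 0], "twist": [0, 0, 0], "fingers": -1}, {"offset": [0, 0.07, 0], "twist": [0, 0, 0], "fingers": -1}, {"offset": [0, 0.07, 0], "twist": [0, 0, 0], "fingers": -1}]'

```text
t: 9.3
ee_pos: [0.5739, 0.005, 0.0536]
ee_rot: [2.053, 2.377, 0.0]
force: [0.6, -1.1, -1.7]
grip_width: 0.0186
gripper_force: 30.0
```

>>> drive_tool --deltas '[{"offset": [0, 0.015, 0], "twist": [0, 0, 0], "fingers": -1}, {"offset": [0, 0.03, 0], "twist": [0, 0, 0], "fingers": -1}, {"offset": [0, 0.045, 0], "twist": [0, 0, 0], "fingers": -1}, {"offset": [0, 0.06, 0], "twist": [0, 0, 0], "fingers": -1}, {"offset": [0, 0.07, 0], "twist": [0, 0, 0], "fingers": -1}, {"offset": [0, 0.07, 0], "twist": [0, 0, 0], "fingers": -1}]'

```text
t: 9.8
ee_pos: [0.5843, 0.0065, 0.0536]
ee_rot: [2.053, 2.377, 0.0]
force: [-0.5, -0.1, -0.9]
grip_width: 0.0182
gripper_force: 30.0
```

```bash
python3 -c "
from h import *
jig()"
```

```text
bush jig mm [-27.7  -0. ] z 0.0077 F jig [-0.5 -0.  -0.9] t 9.8
```

>>> drive_tool --deltas '[{"offset": [0, 0.005, 0], "twist": [0, 0, 0], "fingers": -1}, {"offset": [0, 0.01, 0], "twist": [0, 0, 0], "fingers": -1}, {"offset": [0, 0.015, 0], "twist": [0, 0, 0], "fingers": -1}, {"offset": [0, 0.02, 0], "twist": [0, 0, 0], "fingers": -1}, {"offset": [0, 0.025, 0], "twist": [0, 0, 0], "fingers": -1}, {"offset": [0, 0.03, 0], "twist": [0, 0, 0], "fingers": -1}]'

```text
t: 10.3
ee_pos: [0.5884, 0.0072, 0.0536]
ee_rot: [-2.053, -2.378, 0.0]
force: [0.5, 0.1, -0.7]
grip_width: 0.0189
gripper_force: 30.0
```

>>> drive_tool --deltas '[{"offset": [0, 0.005, 0], "twist": [0, 0, 0], "fingers": -1}, {"offset": [0, 0.01, 0], "twist": [0, 0, 0], "fingers": -1}, {"offset": [0, 0.015, 0], "twist": [0, 0, 0], "fingers": -1}, {"offset": [0, 0.02, 0], "twist": [0, 0, 0], "fingers": -1}]'

```text
t: 10.63
ee_pos: [0.5914, 0.0076, 0.0536]
ee_rot: [2.053, 2.378, 0.0]
force: [-0.2, 0.7, -1.3]
grip_width: 0.0184
gripper_force: 30.0
```

```bash
python3 -c "
from h import *
jig()"
```

```text
bush jig mm [-20.6   0. ] z 0.0077 F jig [-0.1  0.7 -1.3] t 10.63
```

>>> drive_tool --deltas '[{"offset": [0, 0.005, 0], "twist": [0, 0, 0], "fingers": -1}, {"offset": [0, 0.01, 0], "twist": [0, 0, 0], "fingers": -1}, {"offset": [0, 0.015, 0], "twist": [0, 0, 0], "fingers": -1}, {"offset": [0, 0.02, 0], "twist": [0, 0, 0], "fingers": -1}]'

```text
t: 10.97
ee_pos: [0.5943, 0.0081, 0.0536]
ee_rot: [-2.053, -2.378, 0.0]
force: [0.5, -0.1, -1.3]
grip_width: 0.0183
gripper_force: 30.0
```

>>> drive_tool --deltas '[{"offset": [0, 0.005, 0], "twist": [0, 0, 0], "fingers": -1}, {"offset": [0, 0.01, 0], "twist": [0, 0, 0], "fingers": -1}, {"offset": [0, 0.015, 0], "twist": [0, 0, 0], "fingers": -1}, {"offset": [0, 0.02, 0], "twist": [0, 0, 0], "fingers": -1}]'

```text
t: 11.3
ee_pos: [0.5973, 0.0085, 0.0536]
ee_rot: [2.053, 2.378, -0.0]
force: [-0.2, -0.2, -1.7]
grip_width: 0.0179
gripper_force: 30.0
```

Now at about -14.5 mm with no contact yet.

>>> drive_tool --deltas '[{"offset": [0, 0.005, 0], "twist": [0, 0, 0], "fingers": -1}, {"offset": [0, 0.01, 0], "twist": [0, 0, 0], "fingers": -1}, {"offset": [0, 0.015, 0], "twist": [0, 0, 0], "fingers": -1}, {"offset": [0, 0.02, 0], "twist": [0, 0, 0], "fingers": -1}]'

```text
t: 11.63
ee_pos: [0.6003, 0.009, 0.0535]
ee_rot: [-2.053, -2.378, 0.0]
force: [-0.2, -0.6, -1.7]
grip_width: 0.0188
gripper_force: 30.0
```

>>> drive_tool --deltas '[{"offset": [0, 0.005, 0], "twist": [0, 0, 0], "fingers": -1}, {"offset": [0, 0.01, 0], "twist": [0, 0, 0], "fingers": -1}, {"offset": [0, 0.015, 0], "twist": [0, 0, 0], "fingers": -1}, {"offset": [0, 0.02, 0], "twist": [0, 0, 0], "fingers": -1}]'

```text
t: 11.97
ee_pos: [0.6033, 0.0094, 0.0535]
ee_rot: [-2.053, -2.378, 0.0]
force: [0.4, -0.8, -1.9]
grip_width: 0.0184
gripper_force: 30.0
```

>>> drive_tool --deltas '[{"offset": [0, 0.005, 0], "twist": [0, 0, 0], "fingers": -1}, {"offset": [0, 0.01, 0], "twist": [0, 0, 0], "fingers": -1}, {"offset": [0, 0.015, 0], "twist": [0, 0, 0], "fingers": -1}, {"offset": [0, 0.02, 0], "twist": [0, 0, 0], "fingers": -1}]'

```text
t: 12.3
ee_pos: [0.6051, 0.0097, 0.0533]
ee_rot: [-2.052, -2.376, 0.003]
force: [-5.7, -1.7, 1.9]
grip_width: 0.0188
gripper_force: 30.0
```

>>> drive_tool --deltas '[{"offset": [0, 0.005, 0], "twist": [0, 0, 0], "fingers": -1}, {"offset": [0, 0.01, 0], "twist": [0, 0, 0], "fingers": -1}, {"offset": [0, 0.015, 0], "twist": [0, 0, 0], "fingers": -1}, {"offset": [0, 0.02, 0], "twist": [0, 0, 0], "fingers": -1}]'

```text
t: 12.63
ee_pos: [0.6081, 0.0102, 0.0533]
ee_rot: [-2.052, -2.376, 0.003]
force: [-4.8, -0.7, 1.9]
grip_width: 0.0183
gripper_force: 30.0
```

>>> drive_tool --deltas '[{"offset": [0, 0.004, 0], "twist": [0, 0, 0], "fingers": -1}, {"offset": [0, 0.008, 0], "twist": [0, 0, 0], "fingers": -1}, {"offset": [0, 0.012, 0], "twist": [0, 0, 0], "fingers": -1}]'

```text
t: 12.88
ee_pos: [0.6099, 0.0104, 0.0533]
ee_rot: [-2.052, -2.376, 0.003]
force: [-5.5, -0.8, 2.0]
grip_width: 0.0187
gripper_force: 30.0
```

>>> drive_tool --deltas '[{"offset": [0, 0.004, 0], "twist": [0, 0, 0], "fingers": -1}, {"offset": [0, 0.008, 0], "twist": [0, 0, 0], "fingers": -1}]'

```text
t: 13.05
ee_pos: [0.6111, 0.0106, 0.0533]
ee_rot: [-2.052, -2.376, 0.003]
force: [-4.1, -1.5, 1.3]
grip_width: 0.0187
gripper_force: 30.0
```

>>> drive_tool --deltas '[{"offset": [0, 0.003, 0], "twist": [0, 0, 0], "fingers": -1}, {"offset": [0, 0.005, 0], "twist": [0, 0, 0], "fingers": -1}]'

```text
t: 13.22
ee_pos: [0.6118, 0.0107, 0.0533]
ee_rot: [-2.052, -2.376, 0.003]
force: [-5.4, -1.3, 1.2]
grip_width: 0.0189
gripper_force: 30.0
```

>>> drive_tool --deltas '[{"offset": [0, 0.003, 0], "twist": [0, 0, 0], "fingers": -1}, {"offset": [0, 0.005, 0], "twist": [0, 0, 0], "fingers": -1}, {"offset": [0, 0.005, 0], "twist": [0, 0, 0], "fingers": -1}]'

```text
t: 13.47
ee_pos: [0.6124, 0.0108, 0.0533]
ee_rot: [-2.052, -2.376, 0.003]
force: [-4.3, -1.4, 1.7]
grip_width: 0.0186
gripper_force: 30.0
```

>>> drive_tool --deltas '[{"offset": [0, 0.003, 0], "twist": [0, 0, 0], "fingers": -1}, {"offset": [0, 0.003, 0], "twist": [0, 0, 0], "fingers": -1}, {"offset": [0, 0.003, 0], "twist": [0, 0, 0], "fingers": -1}]'

```text
t: 13.72
ee_pos: [0.6125, 0.0108, 0.0531]
ee_rot: [-2.051, -2.376, 0.004]
force: [-6.7, -1.9, 2.2]
grip_width: 0.0188
gripper_force: 30.0
```

>>> drive_tool --deltas '[{"offset": [0, 0.004, 0], "twist": [0, 0, 0], "fingers": -1}, {"offset": [0, 0.004, 0], "twist": [0, 0, 0], "fingers": -1}, {"offset": [0, 0.004, 0], "twist": [0, 0, 0], "fingers": -1}]'

```text
t: 13.97
ee_pos: [0.6127, 0.0109, 0.0531]
ee_rot: [-2.051, -2.375, 0.005]
force: [-8.1, -1.4, 4.0]
grip_width: 0.0183
gripper_force: 30.0
```

The force rises at a fixed position, so the pin is solid and fully in. Next I unload, lower the bush onto the bed and release.

>>> drive_tool --deltas '[{"offset": [0, -0.01, 0], "twist": [0, 0, 0], "fingers": -1}, {"offset": [0, -0.01, 0.005], "twist": [0, 0, 0], "fingers": -1}, {"offset": [0, -0.01, 0.01], "twist": [0, 0, 0], "fingers": -1}, {"offset": [0, -0.01, 0.01], "twist": [0, 0, 0], "fingers": -1}]'

```text
t: 14.3
ee_pos: [0.6124, 0.0108, 0.0519]
ee_rot: [-2.052, -2.377, 0.002]
force: [-5.7, -0.9, 1.9]
grip_width: 0.0182
gripper_force: 30.0
```

```bash
python3 -c "
from h import *
jig()"
```

```text
bush jig mm [0.7 0.1] z 0.006 F jig [-5.7 -0.   1.9] t 14.3
```

>>> drive_tool --deltas '[{"offset": [0, -0.007, 0], "twist": [0, 0, 0], "fingers": -1}, {"offset": [0, -0.007, 0], "twist": [0, 0, 0], "fingers": -1}, {"offset": [0, -0.007, 0], "twist": [0, 0, 0], "fingers": 0.1}, {"offset": [0, -0.007, 0], "twist": [0, 0, 0], "fingers": 0.1}, {"offset": [0, -0.007, 0], "twist": [0, 0, 0], "fingers": 0.1}, {"offset": [0, -0.007, 0], "twist": [0, 0, 0], "fingers": 0.1}, {"offset": [0, -0.007, 0], "twist": [0, 0, 0], "fingers": 0.1}, {"offset": [0, -0.007, 0], "twist": [0, 0, 0], "fingers": 0.1}]'

```text
t: 14.97
ee_pos: [0.6123, 0.0107, 0.0522]
ee_rot: [2.053, 2.377, 0.001]
force: [0.4, -0.3, -0.2]
grip_width: 0.0487
gripper_force: 0.0
```

>>> drive_tool --deltas '[{"offset": [0, 0, 0], "twist": [0, 0, 0], "fingers": 0.1}, {"offset": [0, 0, -0.1], "twist": [0, 0, 0], "fingers": 0.1}, {"offset": [0, 0, -0.3], "twist": [0, 0, 0], "fingers": 0.1}, {"offset": [0, 0, -0.55], "twist": [0, 0, 0], "fingers": -0.3}, {"offset": [0, 0, -0.75], "twist": [0, 0, 0], "fingers": -0.5}, {"offset": [0, 0, -0.75], "twist": [0, 0, 0], "fingers": -1}, {"offset": [0, 0, -0.75], "twist": [0, 0, 0], "fingers": -1}]'

```text
t: 15.55
ee_pos: [0.6137, 0.0105, 0.1672]
ee_rot: [2.05, 2.374, 0.004]
force: [-0.1, -0.2, -0.0]
grip_width: 0.0241
gripper_force: 0.0
```

```bash
python3 -c "
from h import *
jig()
a=snapshot('scene');b=snapshot('top');cv2.imwrite('pics/sc4.png',a)
cv2.imwrite('pics/s4.png',np.hstack([cv2.resize(a[140:240,225:335],None,fx=4,fy=4),cv2.resize(b[140:240,275:350],None,fx=4,fy=4)]))"
```

```text
bush jig mm [ 1.9 -0.4] z 0.1213 F jig [-0.1 -0.2 -0. ] t 15.55
```

View pics/s4.png

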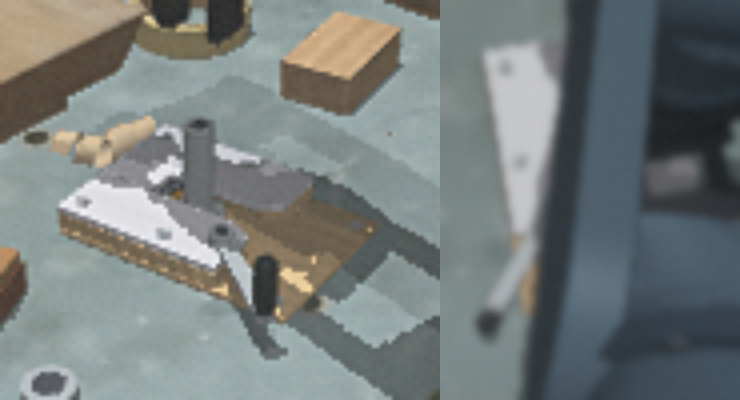

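The bush stands upright in the slot, top at crop (200,125), and the keeper is still open with its knob at (265,285). Now I'll bring the gripper over the knob, with the closing direction along the knob's arc.

```bash
cat >> h.py <<'E'
def knob(q,z,r=.08):
    c,n=np.cos(.146),np.sin(.146);v=np.array([-.04-r*np.sin(q),.036-r*np.cos(q)])
    go(.6118+c*v[0]-n*v[1],.0103+n*v[0]+c*v[1],z,.146-q)
E
python3 -c "
from h import *
knob(2.25,.15)"
```

```text
t 15.65 pos [0.6114 0.0108 0.1637] F [-0.3  0.1 -0.5] grip 0.016 0.0 off [ 0.571 -0.68   0.092] tw [-4.000e-04  4.000e-04  7.162e-01]
```

>>> drive_tool --deltas '[{"offset": [0.571, -0.68, 0], "twist": [0, 0, 0.716], "fingers": -0.1}, {"offset": [0.571, -0.68, 0], "twist": [0, 0, 0.716], "fingers": -0.1}, {"offset": [0.571, -0.68, 0], "twist": [0, 0, 0.716], "fingers": -0.1}, {"offset": [0.571, -0.68, 0], "twist": [0, 0, 0.716], "fingers": -0.1}, {"offset": [0.571, -0.68, 0], "twist": [0, 0, 0.716], "fingers": -0.1}, {"offset": [0.571, -0.68, 0], "twist": [0, 0, 0.716], "fingers": -0.1}, {"offset": [0.571, -0.68, 0], "twist": [0, 0, 0.716], "fingers": -0.1}, {"offset": [0.571, -0.68, 0], "twist": [0, 0, 0.716], "fingers": -0.1}, {"offset": [0.571, -0.68, 0], "twist": [0, 0, 0.716], "fingers": -0.1}, {"offset": [0.571, -0.68, 0], "twist": [0, 0, 0.716], "fingers": -0.1}, {"offset": [0.571, -0.68, 0], "twist": [0, 0, 0.716], "fingers": -0.1}, {"offset": [0.571, -0.68, 0], "twist": [0, 0, 0.716], "fingers": -0.1}]'

```text
t: 16.65
ee_pos: [0.4973, 0.0807, 0.1625]
ee_rot: [-3.123, -0.33, 0.006]
force: [-0.9, 0.5, 0.3]
grip_width: 0.0397
gripper_force: 0.0
```

```bash
python3 -c "
from h import *
knob(2.25,.12)"
```

```text
t 16.65 pos [0.4973 0.0807 0.1625] F [-0.9  0.5  0.3] grip 0.0397 0.0 off [0.006 0.001 0.283] tw [1.000e-04 1.300e-03 2.368e-01]
```

>>> drive_tool --deltas '[{"offset": [0.006, 0, 0.28], "twist": [0, 0, 0.237], "fingers": -0.1}, {"offset": [0.006, 0, 0.28], "twist": [0, 0, 0.237], "fingers": -0.1}, {"offset": [0.006, 0, 0.28], "twist": [0, 0, 0.237], "fingers": -0.1}, {"offset": [0.006, 0, 0.28], "twist": [0, 0, 0.237], "fingers": -0.1}, {"offset": [0.006, 0, 0.28], "twist": [0, 0, 0.237], "fingers": -0.1}, {"offset": [0.006, 0, 0.28], "twist": [0, 0, 0.237], "fingers": -0.1}, {"offset": [0.006, 0, 0.28], "twist": [0, 0, 0.237], "fingers": -0.1}, {"offset": [0.006, 0, 0.28], "twist": [0, 0, 0.237], "fingers": -0.1}]'

```text
t: 17.32
ee_pos: [0.4985, 0.0808, 0.1211]
ee_rot: [3.034, -0.814, -0.004]
force: [0.6, -0.5, -0.9]
grip_width: 0.0395
gripper_force: 0.0
```

```bash
python3 -c "
from h import *
knob(2.25,.058)"
```

```text
t 17.32 pos [0.4985 0.0808 0.1211] F [ 0.6 -0.5 -0.9] grip 0.0395 0.0 off [-0.001  0.001  0.421] tw [0.0004 0.0008 0.0029]
```

>>> drive_tool --deltas '[{"offset": [0, 0, 0.15], "twist": [0, 0, 0], "fingers": -0.1}, {"offset": [0, 0, 0.3], "twist": [0, 0, 0], "fingers": -0.1}, {"offset": [0, 0, 0.38], "twist": [0, 0, 0], "fingers": -0.1}, {"offset": [0, 0, 0.405], "twist": [0, 0, 0], "fingers": -0.1}, {"offset": [0, 0, 0.405], "twist": [0, 0, 0], "fingers": -0.1}, {"offset": [0, 0, 0.405], "twist": [0, 0, 0], "fingers": -0.5}, {"offset": [0, 0, 0.405], "twist": [0, 0, 0], "fingers": -1}, {"offset": [0, 0, 0.405], "twist": [0, 0, 0], "fingers": -1}, {"offset": [0, 0, 0.405], "twist": [0, 0, 0], "fingers": -1}, {"offset": [0, 0, 0.405], "twist": [0, 0, 0], "fingers": -1}, {"offset": [0, 0, 0.405], "twist": [0, 0, 0], "fingers": -1}, {"offset": [0, 0, 0.405], "twist": [0, 0, 0], "fingers": -1}]' --force 5

```text
t: 18.32
ee_pos: [0.5002, 0.0807, 0.0625]
ee_rot: [-3.033, 0.819, -0.002]
force: [0.3, -0.2, 4.9]
grip_width: 0.0141
gripper_force: 5.0
```

```bash
python3 -c "
from h import *
[knob(q,.06) for q in (2.25,2.0,1.75,1.5)]"
```

```text
t 18.32 pos [0.5002 0.0807 0.0625] F [ 0.3 -0.2  4.9] grip 0.0141 5.0 off [-0.012  0.007  0.017] tw [-0.0002 -0.0004  0.0018]
t 18.32 pos [0.5002 0.0807 0.0625] F [ 0.3 -0.2  4.9] grip 0.0141 5.0 off [0.004 0.139 0.017] tw [-0.0001 -0.0004 -0.0778]
t 18.32 pos [0.5002 0.0807 0.0625] F [ 0.3 -0.2  4.9] grip 0.0141 5.0 off [0.052 0.263 0.017] tw [-1.000e-04 -4.000e-04 -1.574e-01]
t 18.32 pos [0.5002 0.0807 0.0625] F [ 0.3 -0.2  4.9] grip 0.0141 5.0 off [0.129 0.371 0.017] tw [-0.     -0.0004 -0.2369]
```

>>> drive_tool --deltas '[{"offset": [0, 0, -0.02], "twist": [0, 0, 0], "fingers": -1}, {"offset": [0.004, 0.064, -0.02], "twist": [0, 0, -0.038], "fingers": -1}, {"offset": [0.009, 0.095, -0.02], "twist": [0, 0, -0.057], "fingers": -1}, {"offset": [0.015, 0.127, -0.02], "twist": [0, 0, -0.076], "fingers": -1}, {"offset": [0.024, 0.158, -0.02], "twist": [0, 0, -0.096], "fingers": -1}, {"offset": [0.034, 0.188, -0.02], "twist": [0, 0, -0.115], "fingers": -1}, {"offset": [0.046, 0.217, -0.02], "twist": [0, 0, -0.134], "fingers": -1}, {"offset": [0.06, 0.246, -0.02], "twist": [0, 0, -0.153], "fingers": -1}, {"offset": [0.076, 0.274, -0.02], "twist": [0, 0, -0.172], "fingers": -1}, {"offset": [0.093, 0.301, -0.02], "twist": [0, 0, -0.191], "fingers": -1}, {"offset": [0.112, 0.327, -0.02], "twist": [0, 0, -0.21], "fingers": -1}, {"offset": [0.132, 0.352, -0.02], "twist": [0, 0, -0.229], "fingers": -1}]' --force 8

```text
t: 19.32
ee_pos: [0.4897, 0.0254, 0.0644]
ee_rot: [-3.126, -0.305, 0.001]
force: [1.3, 1.7, -3.2]
grip_width: 0.0134
gripper_force: 8.0
```

```bash
python3 -c "
from h import *
[knob(q,.063) for q in (1.53,.81)]"
```

```text
t 19.32 pos [0.4897 0.0254 0.0644] F [ 1.3  1.7 -3.2] grip 0.0134 8.0 off [-0.009 -0.001  0.01 ] tw [-0.0003  0.0002  0.0025]
t 19.32 pos [0.4897 0.0254 0.0644] F [ 1.3  1.7 -3.2] grip 0.0134 8.0 off [0.121 0.352 0.009] tw [-3.000e-04  1.000e-04 -2.267e-01]
```

>>> drive_tool --deltas '[{"offset": [0, 0.032, 0.005], "twist": [0, 0, -0.019], "fingers": -1}, {"offset": [0, 0.064, 0.005], "twist": [0, 0, -0.038], "fingers": -1}, {"offset": [0.003, 0.095, 0.005], "twist": [0, 0, -0.057], "fingers": -1}, {"offset": [0.01, 0.127, 0.005], "twist": [0, 0, -0.076], "fingers": -1}, {"offset": [0.018, 0.158, 0.005], "twist": [0, 0, -0.096], "fingers": -1}, {"offset": [0.028, 0.188, 0.005], "twist": [0, 0, -0.115], "fingers": -1}, {"offset": [0.04, 0.217, 0.005], "twist": [0, 0, -0.134], "fingers": -1}, {"offset": [0.054, 0.246, 0.005], "twist": [0, 0, -0.153], "fingers": -1}, {"offset": [0.07, 0.274, 0.005], "twist": [0, 0, -0.172], "fingers": -1}, {"offset": [0.087, 0.301, 0.005], "twist": [0, 0, -0.191], "fingers": -1}, {"offset": [0.106, 0.327, 0.005], "twist": [0, 0, -0.21], "fingers": -1}, {"offset": [0.126, 0.352, 0.005], "twist": [0, 0, -0.229], "fingers": -1}]'

```text
t: 20.32
ee_pos: [0.5191, -0.0224, 0.0643]
ee_rot: [-2.818, -1.386, -0.002]
force: [1.2, 5.6, 0.9]
grip_width: 0.0137
gripper_force: 8.0
```

```bash
python3 -c "
from h import *
[knob(q,.063) for q in (.81,.09)]"
```

```text
t 20.32 pos [ 0.5191 -0.0224  0.0643] F [1.2 5.6 0.9] grip 0.0137 8.0 off [-0.008 -0.005  0.008] tw [-0.0001 -0.0005  0.0023]
t 20.32 pos [ 0.5191 -0.0224  0.0643] F [1.2 5.6 0.9] grip 0.0137 8.0 off [0.121 0.347 0.008] tw [ 0.     -0.0005 -0.2269]
```

>>> drive_tool --deltas '[{"offset": [0.005, 0.032, 0], "twist": [0, 0, -0.019], "fingers": -1}, {"offset": [0.008, 0.064, 0], "twist": [0, 0, -0.038], "fingers": -1}, {"offset": [0.013, 0.095, 0], "twist": [0, 0, -0.057], "fingers": -1}, {"offset": [0.02, 0.127, 0], "twist": [0, 0, -0.076], "fingers": -1}, {"offset": [0.028, 0.158, 0], "twist": [0, 0, -0.096], "fingers": -1}, {"offset": [0.038, 0.188, 0], "twist": [0, 0, -0.115], "fingers": -1}, {"offset": [0.05, 0.217, 0], "twist": [0, 0, -0.134], "fingers": -1}, {"offset": [0.064, 0.246, 0], "twist": [0, 0, -0.153], "fingers": -1}, {"offset": [0.08, 0.274, 0], "twist": [0, 0, -0.172], "fingers": -1}, {"offset": [0.097, 0.301, 0], "twist": [0, 0, -0.191], "fingers": -1}, {"offset": [0.116, 0.327, 0], "twist": [0, 0, -0.21], "fingers": -1}, {"offset": [0.136, 0.352, 0], "twist": [0, 0, -0.229], "fingers": -1}]'

```text
t: 21.32
ee_pos: [0.5727, -0.0383, 0.0642]
ee_rot: [-2.149, -2.289, -0.0]
force: [-1.6, 4.2, 4.3]
grip_width: 0.0138
gripper_force: 8.0
```

```bash
python3 -c "
from h import *
[knob(q,.063) for q in (.09,0)];jig()"
```

```text
t 21.32 pos [ 0.5727 -0.0383  0.0642] F [-1.6  4.2  4.3] grip 0.0138 8.0 off [-0.009 -0.009  0.008] tw [-0.0004 -0.0005  0.0022]
t 21.32 pos [ 0.5727 -0.0383  0.0642] F [-1.6  4.2  4.3] grip 0.0138 8.0 off [-0.007  0.039  0.008] tw [-0.0004 -0.0006 -0.0265]
bush jig mm [-45.8 -42.7] z 0.0183 F jig [-1.   4.4  4.3] t 21.32
```

>>> drive_tool --deltas '[{"offset": [0.003, 0.015, 0], "twist": [0, 0, -0.01], "fingers": -1}, {"offset": [0.003, 0.03, 0], "twist": [0, 0, -0.018], "fingers": -1}, {"offset": [0.003, 0.038, 0], "twist": [0, 0, -0.026], "fingers": -1}, {"offset": [0.003, 0.043, 0], "twist": [0, 0, -0.026], "fingers": -1}, {"offset": [0.003, 0.043, 0], "twist": [0, 0, -0.026], "fingers": -1}]'

```text
t: 21.73
ee_pos: [0.5785, -0.0377, 0.0641]
ee_rot: [-2.057, -2.371, 0.001]
force: [-4.3, 4.2, 6.6]
grip_width: 0.0134
gripper_force: 8.0
```

```bash
python3 -c "
from h import *
knob(0,.063);jig()"
```

```text
t 21.73 pos [ 0.5785 -0.0377  0.0641] F [-4.3  4.2  6.6] grip 0.0134 8.0 off [-0.009 -0.     0.007] tw [-0.0007 -0.0005 -0.0013]
bush jig mm [-40. -43.] z 0.0182 F jig [-3.6  4.7  6.6] t 21.73
```

>>> drive_tool --deltas '[{"offset": [0, 0.007, 0], "twist": [0, 0, 0], "fingers": -1}, {"offset": [0, 0.007, 0], "twist": [0, 0, 0], "fingers": -1}, {"offset": [0, 0.007, 0], "twist": [0, 0, 0], "fingers": -1}]'

```text
t: 21.98
ee_pos: [0.5786, -0.0377, 0.064]
ee_rot: [-2.056, -2.37, 0.003]
force: [-8.5, 2.8, 8.3]
grip_width: 0.0139
gripper_force: 8.0
```

>>> drive_tool --deltas '[{"offset": [0, -0.003, 0], "twist": [0, 0, 0], "fingers": -0.2}, {"offset": [0, -0.003, 0], "twist": [0, 0, 0], "fingers": -0.2}, {"offset": [0, -0.003, 0], "twist": [0, 0, 0], "fingers": -0.2}, {"offset": [0, -0.003, 0], "twist": [0, 0, 0], "fingers": -0.2}, {"offset": [0, -0.003, 0], "twist": [0, 0, 0], "fingers": -0.2}, {"offset": [0, -0.003, -0.1], "twist": [0, 0, 0], "fingers": -0.2}, {"offset": [0, -0.003, -0.25], "twist": [0, 0, 0], "fingers": -0.2}, {"offset": [0, -0.003, -0.5], "twist": [0, 0, 0], "fingers": -0.2}, {"offset": [0, -0.003, -0.75], "twist": [0, 0, 0], "fingers": -0.2}, {"offset": [0, 0, -1], "twist": [0, 0, 0], "fingers": -0.2}, {"offset": [0, 0, -1], "twist": [0, 0, 0], "fingers": -0.2}]'

```text
t: 22.9
ee_pos: [0.5847, -0.0394, 0.2229]
ee_rot: [2.051, 2.364, 0.009]
force: [0.8, 0.0, 1.0]
grip_width: 0.0349
gripper_force: 0.0
```

```bash
python3 -c "
from h import *
jig()
a=snapshot('scene');b=snapshot('top')
cv2.imwrite('pics/s5.png',np.hstack([cv2.resize(a[140:240,225:335],None,fx=4,fy=4),cv2.resize(b[140:240,275:350],None,fx=4,fy=4)]))"
```

```text
bush jig mm [-34.  -45.5] z 0.177 F jig [ 0.8 -0.1  1. ] t 22.9
```

View pics/s5.png

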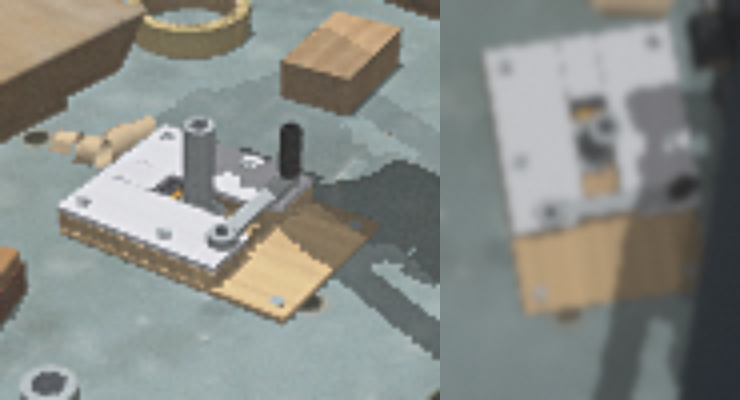

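The last picture shows the bar square across the mouth, from the hinge at (220,235) to the knob at (290,150). The bush is upright at (200,160) and the arm is clear, so I'm handing in.

```bash
python3 -c "
from bench import *
print(finish_job())"
```

```text
the job is handed in; nothing more can be done
None
```

The slim bush stands upright in the slot with the stop pin pressed fully in, and the keeper is closed across the mouth and released; I handed the job in at about 23 s and got no verdict back.

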